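# Rinse and switch the selector valve

## Task

Switch the white selector valve over by pushing its black pointer arm round with a fingertip: first push it until it points at the middle of the blue outlet (wash) and leave it there for at least two seconds, then push it on, or back, until it points at the middle of the green outlet (sample), and leave it there. Push gently, do not pinch the arm, and leave the small white bottles beside the valve where they stand.

Things in the scene. Friction and masses are not known exactly. Their poses are not given: they have to be found in the camera images.
- valve: selector valve fixed to the bench: white round base, 236 mm across, 20 mm high; short steel fittings, at most 23 mm high, stick out of its rim to 140 mm from the pivot. Origin: centre of its underside; z up through the pivot, x where the pointer points at joint value 0. Four outlet collars on its face, 100 mm from the pivot, at -1.66, -0.70, 0.70 and 1.66 rad from x; which colour is where varies
- pointer (a joint): angle of the black pointer arm about the vertical pivot, rad; 0 along the valve's x, growing anticlockwise seen from above; stops at -1.95 and 1.95. Turns both ways past all outlets, no detents, no spring; friction about 0.12 N m (2 N at 60 mm from the pivot), stays where it is left. Starts between the two middle outlets
- pointer_aim (a point): aiming point in line with the arm, 100 mm from the pivot (17 mm beyond its tip), 51 mm above the bench: passes over the middles of the outlets. Arm: black straight bar 16 mm wide, white line on top, out to 76 mm from the pivot, then a narrower nose to 83 mm; underside 40 mm, top 62 mm above the bench; push its upright sides. Round hub 40 mm across, 69 mm high
- pointer_pivot (a point): point on the pivot axis of the pointer arm, 51 mm above the bench, over the middle of the valve
- port_blue: blue (wash) outlet collar: round, 24 mm across, its top 31 mm above the bench, with a small black dot in its middle; it stands on the valve's face 100 mm from the pivot. Origin on its axis, at its foot
- port_green: green (sample) outlet collar: round, 24 mm across, its top 31 mm above the bench, with a small black dot in its middle; it stands on the valve's face 100 mm from the pivot. Origin on its axis, at its foot
- port_yellow: yellow outlet collar: round, 24 mm across, its top 31 mm above the bench, with a small black dot in its middle; it stands on the valve's face 100 mm from the pivot. Origin on its axis, at its foot. Not used
- port_red: red outlet collar: round, 24 mm across, its top 31 mm above the bench, with a small black dot in its middle; it stands on the valve's face 100 mm from the pivot. Origin on its axis, at its foot. Not used
- bottle_a: first white screw-capped plastic bottle, 25 mm across and 61 mm tall, standing loose beside the valve; origin at the centre of its underside. Leave it alone
- bottle_b: second white screw-capped plastic bottle, 25 mm across and 61 mm tall, standing loose beside the valve; origin at the centre of its underside. Leave it alone
- bottle_c: third white screw-capped plastic bottle, 25 mm across and 61 mm tall, standing loose beside the valve; origin at the centre of its underside. Leave it alone

How it is judged:
By the outcome, as a careful person would: the job done as asked, in the order asked, and still so for the second after the job is handed in, with the robot touching nothing.
It also fails if it takes over 72 s, if anything falls off the work surface, if the arm or the gripper's body presses on something with over 40 N, if the wrist force passes 120 N, or if a joint passes its speed limit or range.

## Robot

A 6-joint arm with a two-finger parallel gripper is mounted at the origin on a cart in front of the work surface, level with it; the furniture and walls round the work are solid. World frame = base frame: x ahead of the robot, y to its left, z up, the work surface at z = 0. Lengths are in mm, angles in rad, forces in N, time in s.
With the tool pointing down it reaches from about 375 to 925 mm from the base axis. Payload 5.7 kg.
Tool frame: the origin (TCP) lies midway between the tips of the shut fingers; the grasp point (between the pads) lies 19 mm behind it; z points along the fingers, y is the line along which they close (so a half turn about z gives the same grasp; the last joint's range is limited). The gripper opens to 85 mm and grips with 20 to 120 N. Pads are 22 mm wide; open, the fingers measure 114 mm over their backs; the gripper's body (76 mm by 85 mm) begins 54 mm behind the grasp point. The pads swing forward as they close: fully open they stand 13 mm farther back than shut.
Start: joints at [1.104, 0.359, 1.51, -0, 1.272, -0.115], TCP at [206.744, 563.223, 231.267] pointing down, gripper open.
Joint ranges: [-2.97, 2.97], [-1.01, 2.36], [0.21, 2.38], [-0.96, 4.11], [0.2, 2.71], [-2.98, 2.98]. Speed limits (rad/s): [2.39, 2.39, 3.14, 3.14, 3.14, 3.14].

## Interface

Orientations are given as a unit quaternion [w, x, y, z].
In Python, from station import * gives the robot as it stands. The module is installed in compiled form; this text tells all that it offers. Calls block until the motion is done:
- move_pose(position, orientation): joint-space move of the TCP to a pose.
- move_straight(position, vel=150, frame=None, max_force=None): straight line of the TCP; frame=None keeps the orientation; vel is the mean speed in mm/s. With max_force (N) it stops when the force on the tool has changed by that much, and returns True; else False.
- movej(angles): joint-space move.
- command_gripper(opening): finger opening in mm; the grip force is fixed at half the most; returns when the fingers have stopped.
- sleep(seconds).
- solve_ik(position, orientation): joint angles nearest the present ones, or None.
- get_state(): the state.
- read_camera(name): name is "scene" or "top" or "wrist"; returns the picture (480x640x3 uint8, red, green, blue); there is no depth.
- camera_info(name): a dict with "fx", "fy", "cx", "cy" (pixels), "extrinsics" (4x4, takes a point from camera to world coordinates); the wrist camera has in their place "tool_from_camera" (4x4, takes a point from camera to tool coordinates, whose origin is the TCP and whose axes are the flange's). Camera axes: x right, y down, z forward; pixel columns grow to the right and rows downward; lengths in mm; the calibration is good to about 2 mm. A picture is of the moment at which its call begins: read the wrist's pose just before it. camera_info takes no time and is no camera call.
A pose or a line that the arm cannot do raises Unreachable and nothing moves.
- hand_in(): hands the job in; it is judged then, once.
Trained networks look in the newest picture that a camera, given by its name, has taken for a name from the list of things; names that differ only in an ending like _2 or _b are one class to them, and where a whole thing is asked for, a point or a joint stands for the part that bears it (a point fixed in the world has none). Each returns a list of dicts, best first, with "score" (0 to 1); they miss things now and then, are a little off and sometimes report something else, mostly with a low value. They report only what shows in the picture. A call takes as long as a camera call.
- spot_in(camera, name): "pixel" ([column, row] in pixels, amid what is visible of it).
- outline_of(camera, name): "pixels" (480x640 bool, what is visible of it) and "pixel" ([column, row] in pixels, amid what is visible of it).
The state is a dict: "t": time; "joint_pos": joint angles; "dq": joint speeds; "joint_torque": joint torques, N m; "tcp_pos": TCP position; "ee_rot": TCP orientation; "contact_force": force on the tool from outside, world axes, zero at the start; "moment": the same for the moment, N m; "width": finger opening in mm; "grip_force": force on a finger pad.
Only numpy, scipy, OpenCV 4.12 (cv2) and the standard library are available. Lean on these libraries where they do the work, as an engineer would, in place of code of your own. Each camera call takes 0.05 s, during which the arm holds its last target. There are 200 camera calls.

## Working session

There is one attempt and no reset: what is moved stays moved. The work goes in short steps, each a Python script; the robot and the scene stay as the last script left them, time stands still between calls to the robot, and variables do not carry over. Pictures are saved under pics/ and viewed, at most 10 in all, crops included, and the job is handed in when it is done.

```bash
mkdir -p pics
cat > h.py <<'E'
from station import *
import numpy as np, cv2
def cam(name,pose=None):
    i=camera_info(name)
    return i, np.array(i["extrinsics"])
def ray(i,T,px,z):
    d=T[:3,:3]@np.array([(px[0]-i["cx"])/i["fx"],(px[1]-i["cy"])/i["fy"],1]); o=T[:3,3]
    return (o+d*(z-o[2])/d[2])
def save(name,img): cv2.imwrite("pics/"+name,img[:,:,::-1])
E
python3 - <<'E'
from h import *
for c in ("top","scene"):
    im=read_camera(c); save(c+"1.png",im); i,T=cam(c)
    print(c,i["fx"],T[:3,3].round(),T[:3,2].round(2))
    for n,z in (("valve",20),("pointer",62),("pointer_pivot",69),("port_blue",31),("port_green",31),("port_yellow",31),("port_red",31),("bottle_a",61)):
        for s in spot_in(c,n)[:4]: print(n,np.round(s["score"],2),np.round(s["pixel"]),ray(i,T,s["pixel"],z).round(1))
s=get_state();print(s["t"],s["tcp_pos"],s["ee_rot"],s["width"]); print(camera_info("wrist"))
E
```

```text
top 604.0318003674936 [412. 241. 889.] [ 0.13  0.   -0.99]
valve 0.69 [326. 236.] [543.9 237.9  20. ]
pointer 0.71 [258. 222.] [559.4 332.7  62. ]
pointer 0.62 [332. 217.] [564.7 229.8  62. ]
pointer_pivot 0.84 [334. 218.] [561.4 227.2  69. ]
pointer_pivot 0.35 [325. 235.] [538.3 239.6  69. ]
port_blue 0.56 [261. 222.] [564.5 331.6  31. ]
port_green 0.65 [394. 258.] [510.1 142.6  31. ]
port_yellow 0.48 [297. 175.] [633.8 278.7  31. ]
port_red 0.72 [380. 194.] [602.8 158.8  31. ]
bottle_a 0.8 [438. 263.] [497.6  85.2  61. ]
bottle_a 0.63 [217. 271.] [492.3 388.8  61. ]
bottle_a 0.63 [400. 308.] [436.8 139.4  61. ]
bottle_a 0.2 [381. 194.] [596.7 160.1  61. ]
scene 519.0115883574098 [-95. -98. 550.] [ 0.71  0.4  -0.57]
valve 0.8 [332. 260.] [523.6 231.8  20. ]
pointer 0.81 [346. 231.] [558.6 226.2  62. ]
pointer_pivot 0.79 [341. 229.] [548.8 230.6  69. ]
port_green 0.74 [378. 279.] [505.8 139.6  31. ]
port_red 0.63 [391. 247.] [598.2 158.1  31. ]
bottle_a 0.87 [359. 307.] [401.7 122.1  61. ]
bottle_a 0.83 [249. 238.] [456.5 353.9  61. ]
bottle_a 0.81 [406. 293.] [464.3  78.3  61. ]
0.9 [206.75264707 563.24445297 231.27778686] [-2.94033193e-07  1.74989789e-01  9.84570248e-01 -3.39935901e-05] 85.35620903798886
{'fx': 428.68842520200593, 'fy': 428.68842520200593, 'cx': 314.69669885320957, 'cy': 243.6426572675369, 'tool_from_camera': array([[-3.78925744e-04, -9.56845666e-01, -2.90596332e-01,
         7.44935396e+01],
       [ 9.99999468e-01, -6.41359536e-04,  8.07844163e-04,
        -3.70965001e-01],
       [-9.59358915e-04, -2.90595871e-01,  9.56845400e-01,
        -1.43190264e+02],
       [ 0.00000000e+00,  0.00000000e+00,  0.00000000e+00,
         1.00000000e+00]])}
```

View pics/top1.png

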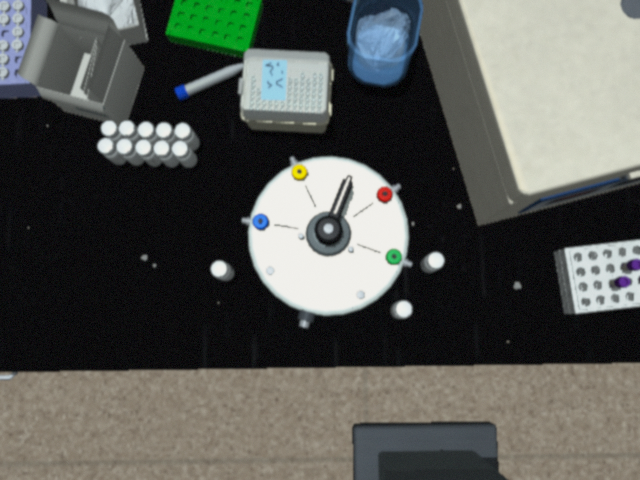

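View pics/scene1.png

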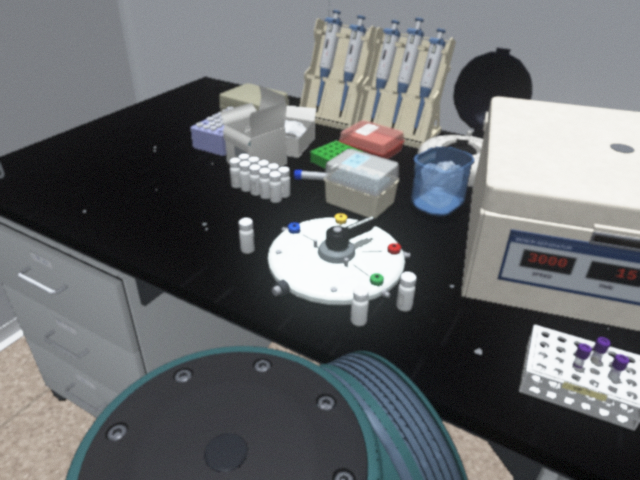

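The top view shows blue at (261,222), yellow (300,172), red (385,194) and green (394,257). The pivot is at about (328,230) and the pointer tip at (349,180). The three bottles are at (221,270), (433,261) and (402,309). The scene view agrees. Next I'll shut the gripper and look from above with the wrist camera.

```bash
cat >> h.py <<'E'
from scipy.spatial.transform import Rotation as Ro
from scipy.optimize import least_squares
def q(yaw): return [0,float(np.cos(yaw/2)),float(np.sin(yaw/2)),0]
def wcam():
    s=get_state(); im=read_camera("wrist"); i=camera_info("wrist"); w,x,y,z=s["ee_rot"]
    E=np.eye(4);E[:3,:3]=Ro.from_quat([x,y,z,w]).as_matrix();E[:3,3]=s["tcp_pos"]
    return im,i,E@np.array(i["tool_from_camera"])
PA={"port_yellow":.70,"port_red":-.70,"port_green":-1.66,"port_blue":1.66}
def fit(P):  # centre and psi from port positions
    f=lambda v:np.concatenate([v[:2]+100*np.array([np.cos(v[2]+PA[n]),np.sin(v[2]+PA[n])])-p[:2] for n,p in P.items()])
    r=least_squares(f,[540,235,-.27],loss="soft_l1",f_scale=2,x_scale=[1,1,.01]); return r.x,r.fun.round(1)
E
python3 - <<'E'
from h import *
command_gripper(0)
move_pose([530,235,230],q(2.79))
im,i,T=wcam(); save("w1.png",im); P={}
for n,z in [(k,31) for k in PA]+[("pointer",62),("pointer_pivot",69),("bottle_a",61)]:
    for s in spot_in("wrist",n)[:3]:
        p=ray(i,T,s["pixel"],z); print(n,np.round(s["score"],2),np.round(s["pixel"],1),p.round(1))
        if n in PA and n not in P: P[n]=p
print(fit(P)); s=get_state(); print(s["t"],s["tcp_pos"],s["joint_pos"],s["width"])
E
```

```text
port_yellow 0.56 [400.2 301.3] [632.  277.6  31. ]
port_red 0.85 [257.4 315.3] [601.6 155.9  31. ]
port_green 0.94 [207. 225.] [511.5 148.1  31. ]
port_blue 0.56 [443.6 207.8] [564.6 334.8  31. ]
port_blue 0.28 [150.5 139.4] [433.8 135.2  31. ]
pointer 0.91 [323.8 241. ] [548.7 236.2  62. ]
pointer_pivot 0.58 [321.6 244.6] [548.7 234.3  69. ]
bottle_a 0.84 [492.3  98.3] [492.3 380.1  61. ]
bottle_a 0.76 [146.2 140.6] [435.7 143.   61. ]
bottle_a 0.65 [135.9 240.6] [499.6 102.3  61. ]
(array([ 5.45525898e+02,  2.38027955e+02, -2.76310464e-01]), array([ 4.7,  1.5, -0. , -0.7, -1.8, -3.4, -0.5,  1.5]))
3.75 [529.85931376 235.3538235  230.01562632] [ 2.98898304e-01  3.31005481e-01  1.55663476e+00 -2.19771396e-05
  1.25393240e+00 -9.20948714e-01] 0.44271081015005326
```

View pics/w1.png

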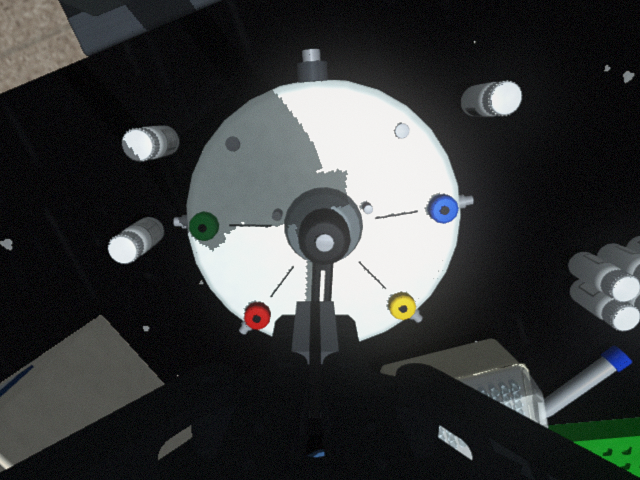

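The wrist picture has the collar dots near green (204,228), blue (443,210), red (257,318) and yellow (402,308). The hub top is at (325,243), and the pointer runs down under the shut fingers. I'll refine the ports from those dots.

```bash
cat >> h.py <<'E'
def dot(im,px):
    x,y=np.round(px).astype(int); h=im[y-16:y+17,x-16:x+17].astype(int)
    sat=((h.max(2)-h.min(2))>60).astype(np.uint8)
    n,l,st,c=cv2.connectedComponentsWithStats(sat); k=1+np.argmax(st[1:,4])
    pts=np.argwhere(l==k)[:,::-1].astype(np.int32)
    m=np.zeros(sat.shape,np.uint8); cv2.fillConvexPoly(m,cv2.convexHull(pts),1)
    m=cv2.erode(m,np.ones((5,5))); d=(m>0)&(h.max(2)<75)
    return np.array([x-16,y-16])+np.argwhere(d).mean(0)[::-1], d.sum()
E
python3 - <<'E'
from h import *
im=cv2.imread("pics/w1.png")[:,:,::-1]; s=get_state(); i=camera_info("wrist");w,x,y,z=s["ee_rot"]
E=np.eye(4);E[:3,:3]=Ro.from_quat([x,y,z,w]).as_matrix();E[:3,3]=s["tcp_pos"]; T=E@np.array(i["tool_from_camera"])
P={}
for n,p in dict(port_green=(204,228),port_blue=(443,210),port_red=(257,318),port_yellow=(402,308)).items():
    d,c=dot(im,p); P[n]=ray(i,T,d,31); print(n,d.round(1),c,P[n].round(1))
print(fit(P), ray(i,T,(325,243),69).round(1))
E
```

```text
Traceback (most recent call last):
  File "h.py", line 24, in dot
    n,l,st,c=cv2.connectedComponentsWithStats(sat); k=1+np.argmax(st[1:,4])
                                                        ~~~~~~~~~^^^^^^^^^^
ValueError: attempt to get argmax of an empty sequence
```

```bash
sed -i 's/>60).astype/>32).astype/; s/(h.max(2)<75)/(h.max(2)<.6*np.median(h.max(2)[l==k]))/' h.py
python3 - <<'E'
from h import *
im=cv2.imread("pics/w1.png")[:,:,::-1]; s=get_state(); i=camera_info("wrist");w,x,y,z=s["ee_rot"]
E=np.eye(4);E[:3,:3]=Ro.from_quat([x,y,z,w]).as_matrix();E[:3,3]=s["tcp_pos"]; T=E@np.array(i["tool_from_camera"])
P={}
for n,p in dict(port_green=(204,228),port_blue=(443,210),port_red=(257,318),port_yellow=(402,308)).items():
    d,c=dot(im,p); P[n]=ray(i,T,d,31); print(n,d.round(1),c,P[n].round(1))
print(fit(P), ray(i,T,(325,243),69).round(1))
E
```

```text
port_green [201.8 227.7] 53 [512.5 142.5  31. ]
port_blue [444.3 210.2] 59 [567.1 334.2  31. ]
port_red [256.6 316.8] 58 [603.1 154.   31. ]
port_yellow [401.6 305.5] 58 [636.6 276.9  31. ]
(array([ 5.47378500e+02,  2.36058353e+02, -2.75315499e-01]), array([-0.8,  0.2, -1.2,  0.2,  0.4, -0.7,  1.9,  0.4])) [548.8 236.4  69. ]
```

```bash
cat >> h.py <<'E'
C=np.array([547.4,236.1]); PSI=-.275; R=58; OFF=19.
def tcp(a,side,z=46,gap=0):  # side=-1: finger on clockwise side; face where pointer at joint a has its side
    d=PSI+a; u=np.array([np.cos(d),np.sin(d)]); t=np.array([-u[1],u[0]])
    p=C+R*u+side*(OFF+gap)*t; return [float(p[0]),float(p[1]),float(z)], q(d+np.pi/2)
def sweep(a0,a1,side,vel=60,step=.25):
    n=max(1,int(np.ceil(abs(a1-a0)/step)))
    for a in np.linspace(a0,a1,n+1)[1:]:
        p,o=tcp(a,side)
        if move_straight(p,vel=vel,frame=o,max_force=20): print("FORCE",a,get_state()["contact_force"]); return True
E
python3 - <<'E'
from h import *
i,T=cam("top"); a=ray(i,T,(350,178),62); b=ray(i,T,(328,230),69); print(a,b,np.arctan2(*(a-b)[1::-1])-PSI)
for s,r in ((-1,np.linspace(-.5,1.66,12)),(1,np.linspace(1.95,-1.66,12))):
    for x in r:
        j=solve_ik(*tcp(x,s)); print(np.round(x,2),None if j is None else np.round(j,2))
E
```

```text
[619.68831636 203.60119138  62.        ] [545.22198214 235.73226494  69.        ] -0.13235028318424463
-0.5 [ 0.19  0.58  1.67 -0.    0.89  0.97]
-0.3 [ 0.2   0.59  1.65 -0.    0.91  0.78]
-0.11 [ 0.21  0.6   1.62 -0.    0.92  0.59]
0.09 [ 0.22  0.61  1.6  -0.    0.93  0.41]
0.29 [ 0.24  0.62  1.58 -0.    0.94  0.23]
0.48 [ 0.25  0.63  1.56 -0.    0.95  0.05]
0.68 [ 0.27  0.63  1.55 -0.    0.96 -0.13]
0.87 [ 0.29  0.63  1.55 -0.    0.96 -0.31]
1.07 [ 0.31  0.63  1.55 -0.    0.96 -0.49]
1.27 [ 0.33  0.63  1.55 -0.    0.96 -0.67]
1.46 [ 0.34  0.63  1.56 -0.    0.95 -0.85]
1.66 [ 0.36  0.62  1.57 -0.    0.95 -1.03]
1.95 [ 0.39  0.57  1.69 -0.    0.88 -1.28]
1.62 [ 0.39  0.59  1.64 -0.    0.91 -0.96]
1.29 [ 0.38  0.61  1.6  -0.    0.93 -0.64]
0.97 [ 0.35  0.62  1.57 -0.    0.95 -0.34]
0.64 [ 0.33  0.63  1.55 -0.    0.96 -0.04]
0.31 [ 0.3   0.63  1.55 -0.    0.96  0.26]
-0.02 [ 0.27  0.63  1.56 -0.    0.96  0.56]
-0.35 [ 0.24  0.62  1.58 -0.    0.94  0.86]
-0.68 [ 0.21  0.6   1.61 -0.    0.92  1.16]
-1.0 [ 0.2   0.58  1.66 -0.    0.9   1.47]
-1.33 [ 0.19  0.56  1.7  -0.    0.87  1.79]
-1.66 [ 0.19  0.54  1.75 -0.    0.85  2.13]
```

Run:
```python
from h import *
p,o=tcp(-.55,-1,z=110); move_pose(p,o)
p,o=tcp(-.55,-1); move_straight(p,vel=120,max_force=15)
print(sweep(-.55,1.59,-1)); s=get_state(); print(s["t"],s["contact_force"])
p,o=tcp(1.59,-1,gap=8); move_straight(p,vel=60); p[2]=200; move_straight(p,vel=200)
im,i,T=wcam(); save("w2.png",im); np.save("T2.npy",T); print(get_state()["t"])
```

```text
None
9.65 [-0.69255837  0.0101885   0.74636336]
10.9
```

View pics/w2.png

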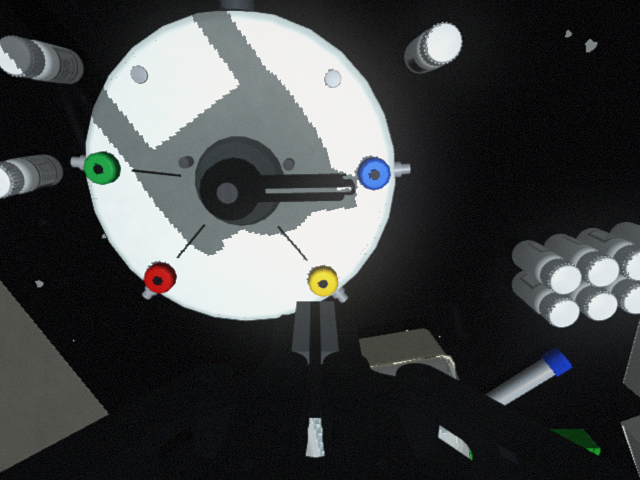

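The wrist view shows the pointer's white line from about (265,190) to (352,189), blue dot at (374,174), green (99,168), red (159,278), yellow (323,284). The pointer is just short of blue. I'll measure the angle by sampling along the white line.

```bash
cat >> h.py <<'E'
def measure(im,i,T,a,px=None):
    g=im.max(2).astype(np.float32); W=np.linalg.inv(T)
    def proj(P):
        c=(W[:3,:3]@np.asarray(P,float).T).T+W[:3,3]; return c[:,:2]/c[:,2:]*[i["fx"],i["fy"]]+[i["cx"],i["cy"]]
    P={}
    for n in PA:
        try:
            e=proj([[*(C+100*np.array([np.cos(PSI+PA[n]),np.sin(PSI+PA[n])])),31]])[0]
            d,c=dot(im,dot(im,e)[0]); P[n]=ray(i,T,d,31)
        except Exception: pass
    v,res=fit(P); c0,psi=v[:2],v[2]
    ss=np.linspace(-5,5,41); rr=np.arange(28,74,1.)
    for k in range(5):
        d=psi+a; u=np.array([np.cos(d),np.sin(d)]); t=np.array([-u[1],u[0]])
        pts=np.array([[*(c0+r*u+s*t),62] for r in rr for s in ss]); m=proj(pts).astype(np.float32)
        I=cv2.remap(g,m[:,0].reshape(len(rr),-1),m[:,1].reshape(len(rr),-1),cv2.INTER_LINEAR)
        w=np.clip(I-I.min(1,keepdims=True)-.5*np.ptp(I,axis=1)[:,None],0,None)*(np.ptp(I,axis=1)>40)[:,None]
        ok=w.sum(1)>0; s=(w[ok]*ss).sum(1)/w[ok].sum(1)
        b,a0=np.polyfit(rr[ok],s,1); r2=np.abs(s-a0-b*rr[ok]).mean(); a+=np.arctan(b) if ok.sum()>15 else 0
    tip=c0+100*u+(a0+100*b)*t
    return dict(n=int(ok.sum()),scat=round(r2,2),a=round(a,4),off=round(a0,2),aim_angle=round(np.arctan2(*(tip-c0)[::-1])-psi,4),c0=c0.round(1),psi=round(psi,4),res=res,
      ports={n:round(np.arctan2(*(p[:2]-c0)[::-1])-psi,3) for n,p in P.items()})
E
python3 - <<'E'
from h import *
im=cv2.imread("pics/w2.png")[:,:,::-1]
for a in (1.55,1.6,1.65): print(measure(im,camera_info("wrist"),np.load("T2.npy"),a))
E
```

```text
{'n': 46, 'scat': np.float64(0.1), 'a': np.float64(1.6211), 'off': np.float64(-1.48), 'aim_angle': np.float64(1.6063), 'c0': array([547.1, 238.1]), 'psi': np.float64(-0.2816), 'res': array([ 0.5,  0.7,  0.8, -2.1, -1.1, -0.7, -0.2,  1.9]), 'ports': {'port_yellow': np.float64(0.695), 'port_red': np.float64(-0.695), 'port_green': np.float64(-1.652), 'port_blue': np.float64(1.654)}}
{'n': 46, 'scat': np.float64(0.1), 'a': np.float64(1.6211), 'off': np.float64(-1.48), 'aim_angle': np.float64(1.6063), 'c0': array([547.1, 238.1]), 'psi': np.float64(-0.2816), 'res': array([ 0.5,  0.7,  0.8, -2.1, -1.1, -0.7, -0.2,  1.9]), 'ports': {'port_yellow': np.float64(0.695), 'port_red': np.float64(-0.695), 'port_green': np.float64(-1.652), 'port_blue': np.float64(1.654)}}
{'n': 46, 'scat': np.float64(0.1), 'a': np.float64(1.6211), 'off': np.float64(-1.48), 'aim_angle': np.float64(1.6063), 'c0': array([547.1, 238.1]), 'psi': np.float64(-0.2816), 'res': array([ 0.5,  0.7,  0.8, -2.1, -1.1, -0.7, -0.2,  1.9]), 'ports': {'port_yellow': np.float64(0.695), 'port_red': np.float64(-0.695), 'port_green': np.float64(-1.652), 'port_blue': np.float64(1.654)}}
```

Run:
```python
from h import *
p,o=tcp(1.59,-1,gap=8); move_straight(p,vel=150,max_force=15)
print(sweep(1.5,1.634,-1,vel=25,step=.2))
p,o=tcp(1.634,-1,gap=8); move_straight(p,vel=60); p[2]=200; move_straight(p,vel=200)
sleep(.5); im,i,T=wcam(); save("w3.png",im); print(measure(im,i,T,1.65)); print(get_state()["t"])
```

```text
None
{'n': 46, 'scat': np.float64(0.05), 'a': np.float64(1.6469), 'off': np.float64(-1.14), 'aim_angle': np.float64(1.6355), 'c0': array([546.9, 237.9]), 'psi': np.float64(-0.2776), 'res': array([ 0.1,  0.9,  1.1, -1.8, -1.5, -0.9,  0.2,  1.9]), 'ports': {'port_yellow': np.float64(0.692), 'port_red': np.float64(-0.698), 'port_green': np.float64(-1.649), 'port_blue': np.float64(1.658)}}
14.4
```

View pics/w3.png

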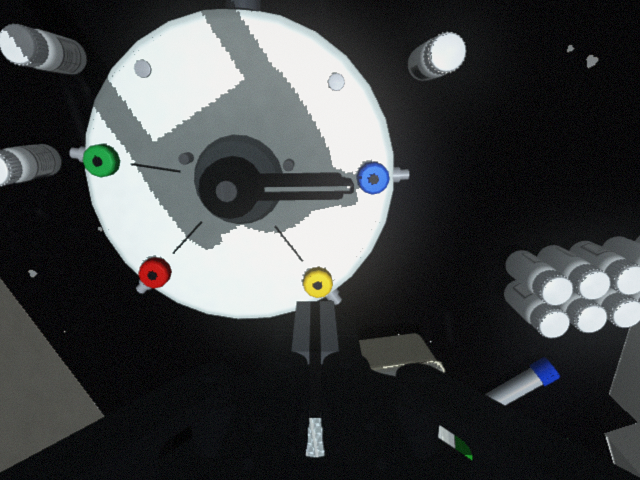

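The pointer's line is now almost on the blue dot (373,178), short by about 0.015 rad. I'll nudge it by that much, wait, then push it back towards green.

Run:
```python
from h import *
p,o=tcp(1.634,-1,gap=8); move_straight(p,vel=150,max_force=15)
print(sweep(1.55,1.650,-1,vel=20,step=.2))
p,o=tcp(1.65,-1,gap=8); move_straight(p,vel=60); p[2]=200; move_straight(p,vel=200)
sleep(.3); im,i,T=wcam(); save("w4.png",im); print(measure(im,i,T,1.65)); sleep(2.5); print(get_state()["t"])
```

```text
None
{'n': 46, 'scat': np.float64(0.03), 'a': np.float64(1.661), 'off': np.float64(-1.34), 'aim_angle': np.float64(1.6476), 'c0': array([546.6, 238. ]), 'psi': np.float64(-0.2774), 'res': array([ 0.3,  0.8,  0.7, -1.6, -1.2, -1.3,  0.1,  2.8]), 'ports': {'port_yellow': np.float64(0.694), 'port_red': np.float64(-0.696), 'port_green': np.float64(-1.653), 'port_blue': np.float64(1.656)}}
20.225
```

Blue is reached (1.648–1.661, target 1.66) and it has been left for more than 2 s. Now I'll push from the other side towards green.

Run:
```python
from h import *
p,o=tcp(1.66,1,z=200,gap=14); move_straight(p,vel=200,frame=o)
p[2]=46; move_straight(p,vel=150,max_force=15)
print(sweep(1.75,-1.57,1,vel=60)); print(get_state()["t"],get_state()["contact_force"])
p,o=tcp(-1.57,1,gap=8); move_straight(p,vel=60); p[2]=200; move_straight(p,vel=200)
p,o=tcp(-1.57,-1,z=200,gap=8); move_straight(p,vel=200)
sleep(.3); im,i,T=wcam(); save("w5.png",im); print(measure(im,i,T,-1.58)); print(get_state()["t"])
```

```text
None
27.475 [-0.26741687  0.05201429 -0.00197926]
{'n': 46, 'scat': np.float64(0.04), 'a': np.float64(-1.5751), 'off': np.float64(0.68), 'aim_angle': np.float64(-1.5683), 'c0': array([546.4, 234.9]), 'psi': np.float64(-0.2876), 'res': array([ 1.5,  1.4, -1.9, -2. ,  0.4, -2. , -0.2,  3.2]), 'ports': {'port_yellow': np.float64(0.693), 'port_red': np.float64(-0.673), 'port_green': np.float64(-1.671), 'port_blue': np.float64(1.651)}}
29.4417
```

View pics/w5.png

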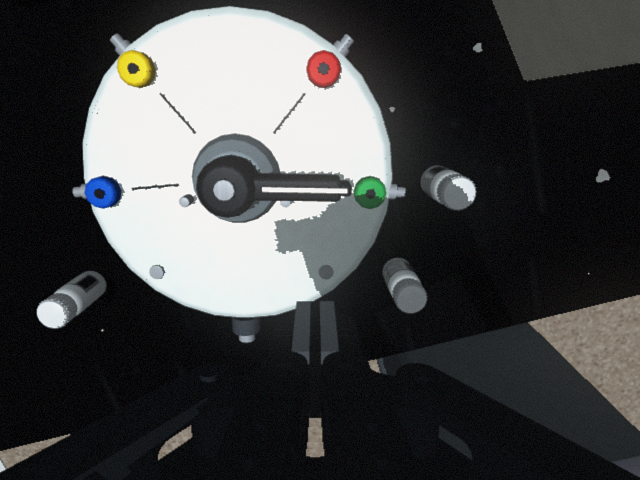

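The pointer is just short of green: its line ends at (350,190) and the green dot is at (370,194). The bottles are still standing. I'll push a further ~0.075 rad.

```bash
cat > n.py <<'E'
from h import *
import sys; a=float(sys.argv[1])
p,o=tcp(a+.08,1,z=200,gap=10); move_straight(p,vel=200,frame=o); p[2]=46; move_straight(p,vel=150,max_force=15)
print(sweep(a+.08,a,1,vel=20,step=.2))
p,o=tcp(a,1,gap=8); move_straight(p,vel=60); p[2]=200; move_straight(p,vel=200)
p,o=tcp(a,-1,z=200,gap=8); move_straight(p,vel=200)
sleep(.3); im,i,T=wcam(); save(sys.argv[2],im); print(measure(im,i,T,a-.01))
# second view, turned by 0.6 rad, for an independent estimate
move_straight(p,vel=150,frame=q(PSI+a+np.pi/2+.6)); sleep(.3); im,i,T=wcam(); print(measure(im,i,T,a-.01)); print(get_state()["t"])
E
python3 n.py -1.645 w6.png
```

```text
bash:   714 Segmentation fault         python3 n.py -1.645 w6.png
```

View pics/w6.png

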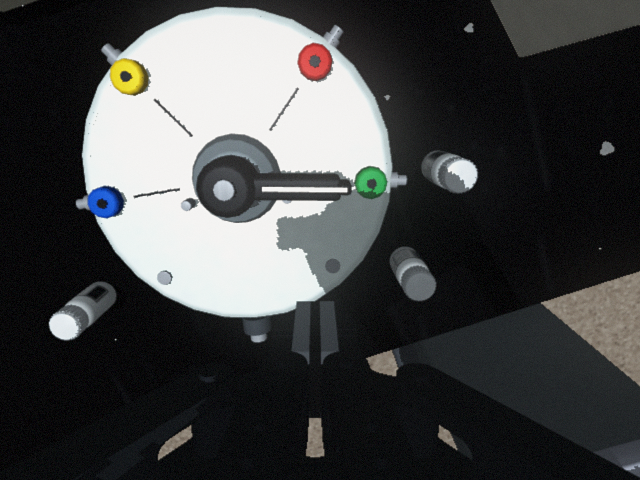

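The nudge worked, with the pointer line end at (350,190) and the green dot at (371,183). The script crashed after saving the picture, so I'll check the state and measure again.

Run:
```python
from h import *
a=-1.645; s=get_state(); print(s["t"],s["tcp_pos"],tcp(a,-1,z=200,gap=8)[0],flush=True)
for dy in (0,.6):
    p,o=tcp(a,-1,z=200,gap=8)
    if dy: move_straight(p,vel=150,frame=q(PSI+a+np.pi/2+dy)); sleep(.3)
    im,i,T=wcam(); print(measure(im,i,T,-1.65),flush=True)
print(get_state()["t"])
```

```text
35.0083 [502.17037696 190.82968642 199.9887608 ] [502.18489244374416, 190.83860310732538, 200.0]bash:   742 Segmentation fault         python3 - <<'E'
from h import *
a=-1.645; s=get_state(); print(s["t"],s["tcp_pos"],tcp(a,-1,z=200,gap=8)[0],flush=True)
for dy in (0,.6):
    p,o=tcp(a,-1,z=200,gap=8)
    if dy: move_straight(p,vel=150,frame=q(PSI+a+np.pi/2+dy)); sleep(.3)
    im,i,T=wcam(); print(measure(im,i,T,-1.65),flush=True)
print(get_state()["t"])
E
```

```bash
sed -i 's/^    x,y=np.round(px).astype(int); h=/    if not np.all(np.isfinite(px)): raise ValueError\n    x,y=np.round(px).astype(int)\n    if not (16<=x<623 and 16<=y<463): raise ValueError\n    h=/' h.py
python3 - <<'E'
from h import *
a=-1.645
for dy in (0,.6):
    p,o=tcp(a,-1,z=200,gap=8)
    if dy: move_straight(p,vel=150,frame=q(PSI+a+np.pi/2+dy)); sleep(.3)
    im,i,T=wcam(); print(measure(im,i,T,-1.65),flush=True)
print(get_state()["t"])
E
```

```text
{'n': 46, 'scat': np.float64(0.02), 'a': np.float64(-1.6462), 'off': np.float64(0.06), 'aim_angle': np.float64(-1.6456), 'c0': array([547.5, 236.1]), 'psi': np.float64(-0.283), 'res': array([-0.9, -1. ,  0.7, -1. ,  0.1,  3.7]), 'ports': {'port_red': np.float64(-0.687), 'port_green': np.float64(-1.671), 'port_blue': np.float64(1.654)}}
{'n': 46, 'scat': np.float64(0.02), 'a': np.float64(-1.649), 'off': np.float64(0.45), 'aim_angle': np.float64(-1.6445), 'c0': array([547., 236.]), 'psi': np.float64(-0.2803), 'res': array([-0.7, -0.8,  0.5, -1.1,  0.2,  3.4]), 'ports': {'port_red': np.float64(-0.69), 'port_green': np.float64(-1.669), 'port_blue': np.float64(1.655)}}
35.7083
```

```bash
python3 n.py -1.659 w7.png
```

```text
None
{'n': 46, 'scat': np.float64(0.04), 'a': np.float64(-1.6647), 'off': np.float64(0.33), 'aim_angle': np.float64(-1.6613), 'c0': array([546.8, 234.8]), 'psi': np.float64(-0.2811), 'res': array([ 2.1,  1.7, -1.2, -1.9, -0.2, -2.6, -0.3,  3.2]), 'ports': {'port_yellow': np.float64(0.693), 'port_red': np.float64(-0.679), 'port_green': np.float64(-1.668), 'port_blue': np.float64(1.651)}}
{'n': 46, 'scat': np.float64(0.02), 'a': np.float64(-1.662), 'off': np.float64(-0.17), 'aim_angle': np.float64(-1.6637), 'c0': array([547.7, 236.1]), 'psi': np.float64(-0.2803), 'res': array([-0.2, -0.9,  0.1, -1. ,  0.1,  3.4]), 'ports': {'port_red': np.float64(-0.693), 'port_green': np.float64(-1.665), 'port_blue': np.float64(1.655)}}
41.525
```

View pics/w7.png

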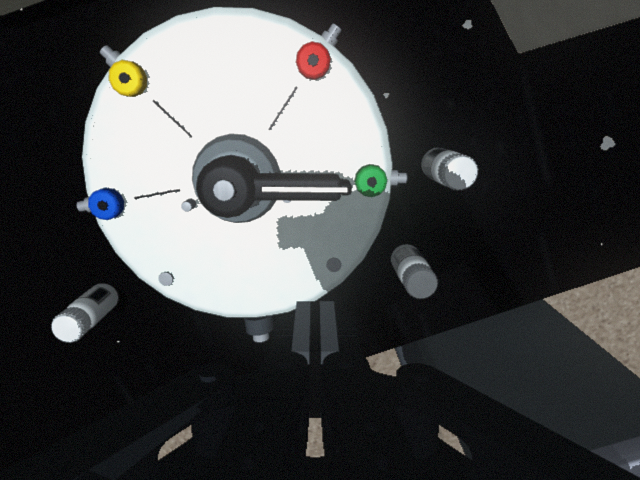

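The pointer, with its line ending at (350,190), now points at the middle of green (371,181) once the height difference is allowed for. It measures -1.662 against a target of -1.66. The bottles are untouched and the fingers are clear.

```bash
python3 -c "
from h import *
print(hand_in())"
```

```text
the job is handed in; nothing more can be done
None
```

The job is handed in: the pointer was left on blue for over two seconds (measured 1.65–1.66 rad, target 1.66), then pushed back and left on green (measured -1.66 rad, target -1.66), with all three bottles still standing and about 42 s used.

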